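Sort loose optics parts into their trays

ROBOT

A 7-joint arm with a two-finger parallel gripper is mounted at the origin on the work surface. World frame = base frame: x ahead of the robot, y to its left, z up, the work surface at z = 0. Lengths are in m, angles in rad, forces in N, time in s.
With the tool pointing down it reaches from about 0.4 to 0.85 m from the base axis. Payload 10.4 kg.
Tool frame: the origin (TCP) lies at the very end of the fingers, on their centre line; the grasp point (between the pads) lies behind it (env.grip_depth is the x of the grasp point in the tool frame, in m); x points along the fingers, y is the direction in which the jaws open and shut, and the axes are right-handed (so a half turn about x gives the same grasp; the last joint's range is limited). The gripper opens to 87 mm and grips with 3 to 60 N. Pads are 19 mm wide; open, the fingers measure 117 mm over their backs; the gripper's body (75 mm by 190 mm) begins 51 mm behind the grasp point.
Start: joints at [1.085, 0.332, -0.065, 1.46, 0.022, 1.35, -0.088], TCP at [0.279, -0.559, 0.223] pointing down, gripper open.
Joint ranges: [-2.6, 2.6], [-0.5, 2.12], [-1.47, 1.34], [0.16, 2.42], [-1.27, 4.41], [0.06, 2.06], [-2.6, 2.6]. Speed limits (rad/s): [2.22, 2.22, 2.79, 2.79, 3.14, 3.14, 3.14].

INTERFACE

Orientations are given as a unit quaternion [x, y, z, w].
In Python, from cell import env gives the robot as it stands.
- The arm moves only by the shell command python3 -m inch 'ROWS'. ROWS is JSON, a list of rows, each a list of 7 numbers: the opening in per cent of the stroke, from 0 (shut) to 100 (fully open), then the shift along the tool's x, y, z in m, then the turn, a rotation vector about the tool's x, y, z in rad. A call has 1 to 10 rows; each row shifts and turns the pose as measured when the row begins, along the tool's axes as they then stand; what a row does not reach is not made up. A row lasts 1/10 s, in which the tool goes at most 50 mm and 8.59 degrees, less where a joint would pass 70% of its speed; a pose out of reach is approached as far as the arm can. A call is refused whole if a number of a shift passes 0.05 or a number of a turn 0.15, either way. A call with a gripper value outside its range is refused whole. The fingers move at their own pace and stop on an object; the grip force is fixed at half the most. Time passes only in rows, so rows that do not move let the fingers close. It gives the time, the measured TCP pose, the force and the opening at its end, in the units of the state.
- env.get_obs(): the state, without advancing time (a new reading comes with each control period).
- env.camera(name): name is "scene" or "top"; returns (picture, depth): 384x512x3 uint8, blue, green, red; 384x512 float32, m along the optical axis (not along the pixel's ray), 0 where there is no reading.
- env.get_calibration(name): a dict with "vfov" (degrees; the focal length in pixels is half the picture's height over the tangent of half this angle, whatever the lens; pixels are square), "cx", "cy" (the principal point, pixels), "R" (3x3) and "t" (3): a world point X has camera coordinates R X + t. Camera axes: x right, y down, z forward; pixel columns grow to the right and rows downward; lengths in m; the calibration is good to about 2 mm. A picture is of the moment at which its call begins. get_calibration takes no time and is no camera call.
- env.job_done(): hands the job in, once; it reports no verdict.
The state is a dict: "time": time; "joints": joint angles; "joint_vel": joint speeds; "tau": joint torques, N m; "ee_pos": TCP position; "tool_rot": TCP orientation; "force": force on the tool from outside, world axes, zero at the start; "torque": the same for the moment, N m; "grip_width": finger opening in m.
Only numpy, scipy, OpenCV 4.12 (cv2) and the standard library are available. Lean on these libraries where they do the work, as an engineer would, in place of code of your own. Each camera call takes 0.05 s, during which the arm holds its last target.

TASK

Clear up the optics bench: put the two loose pedestal posts, the two loose lens mounts and the loose rail carrier away, each standing upright in the free compartment of the tray whose screwed-down sample is of the same kind. Leave the iris stand and the power-meter head, which are already aligned, where they are.

Things in the scene. Friction and masses are not known exactly. Their poses are not given: they have to be found in the camera images.
- post_a_mid (a point): (Sizes in mm.) Loose pedestal post of bright steel standing upright: a round shaft of diameter 22 on a round foot of diameter 32 and height 8, 62 tall, about 0.2 kg; a plain round from above. This point is its centre, 31 above its underside; its z axis points up.
- post_b_mid (a point): (Sizes in mm.) Loose pedestal post of bright steel standing upright: a round shaft of diameter 22 on a round foot of diameter 32 and height 8, 62 tall, about 0.2 kg; a plain round from above. This point is its centre, 31 above its underside; its z axis points up.
- lens_a_mid (a point): (Sizes in mm.) Loose lens mount, black, standing upright: a disc of diameter 46 and thickness 14 with a lens in it, on edge on a flat foot 30 (along its x) by 44 (along its y) by 10 high; 55 tall in all, about 0.1 kg. The disc's axis is its x axis, so it is gripped from above across the 14 thickness, along x. This point is its centre, 27.5 above its underside.
- lens_b_mid (a point): (Sizes in mm.) Loose lens mount, black, standing upright: a disc of diameter 46 and thickness 14 with a lens in it, on edge on a flat foot 30 (along its x) by 44 (along its y) by 10 high; 55 tall in all, about 0.1 kg. The disc's axis is its x axis, so it is gripped from above across the 14 thickness, along x. This point is its centre, 27.5 above its underside.
- carrier_mid (a point): (Sizes in mm.) Loose rail carrier: a plain aluminium block 50 long (its x) by 36 wide (its y) by 46 tall, with a groove 16 wide and 12 deep along x in its top; about 0.2 kg. This point is its centre, 23 above its underside.
- tray_post: (mm) White tray fixed to the table, outside 180 (its x) by 84 (y) by 16 high, floor and walls 4; origin: centre of the underside. A pedestal post is screwed down as sample (top 66 above the table) at x = -61; a divider 16 high stands at x = -34. The free compartment for the loose posts spans x -32 to +86 (middle +27), y -38 to +38. The three trays differ only in their sample.
- tray_lens: (mm) White tray fixed to the table, outside 180 (its x) by 84 (y) by 16 high, floor and walls 4; origin: centre of the underside. A lens mount is screwed down as sample (top 59 above the table) at x = -61; a divider 16 high stands at x = -34. The free compartment for the loose lens mounts spans x -32 to +86 (middle +27), y -38 to +38. The three trays differ only in their sample.
- tray_carrier: (mm) White tray fixed to the table, outside 180 (its x) by 84 (y) by 16 high, floor and walls 4; origin: centre of the underside. A rail carrier (turned crosswise) is screwed down as sample (top 50 above the table) at x = -61; a divider 16 high stands at x = -34. The free compartment for the loose carrier spans x -32 to +86 (middle +27), y -38 to +38. The three trays differ only in their sample.
- iris_mid (a point): (mm) Iris stand, loose, already aligned, to be left alone: small upright brass disc of diameter 40 (thickness 10 along its x) on a thin steel stem and a dark round foot of diameter 48; 70 tall. This point is 35 above the table.
- detector_mid (a point): (mm) Power-meter head, loose, already aligned, to be left alone: a grey square box with a round black window on top, on a dark square foot 44 by 44; 32 tall. This point is 16 above the table.

How it is judged:
By the outcome, as a careful person would: the job done as asked, in the order asked, and still so for the second after the job is handed in, with the robot touching nothing.
It also fails if it takes over 134 s, if anything falls off the work surface, if the arm or the gripper's body presses on something with over 40 N, if the wrist force passes 120 N, or if a joint passes its speed limit or range.

## Working session

There is one attempt and no reset: what is moved stays moved. The work goes in short steps, Python scripts to look and compute and a shell command to move; the robot and the scene stay as the last step left them, time stands still between calls to the robot, and variables do not carry over. Pictures are saved under pics/ and viewed, and the job is handed in when it is done.

```bash
ls; mkdir -p pics
python3 - <<'E'
from cell import env
import cv2
print(env.grip_depth); print(env.get_obs())
for n in("scene","top"):
    p,d=env.camera(n); cv2.imwrite(f"pics/{n}0.png",p); import numpy as np; np.save(f"{n}0.npy",d)
    c=env.get_calibration(n); print(n,c, d.min(),d.max())
E
```

```text
pics
-0.0187
{'time': 0.0, 'joints': array([ 1.08537889,  0.33286148, -0.06467802,  1.460941  ,  0.02161826,
        1.34989626, -0.08846199]), 'joint_vel': array([ 0.00067791, -0.00028272,  0.00124803,  0.00053417, -0.00031758,
       -0.00025238,  0.00026406]), 'tau': array([ 3.01199321e-06, -6.23258686e+01,  2.49832054e-02, -3.89890301e+01,
       -6.12529577e-02,  3.98882374e-02,  1.55703947e-04]), 'ee_pos': array([ 0.27884942, -0.55891515,  0.22176053]), 'tool_rot': array([-0.68810945, -0.16266562,  0.68840003, -0.16171171]), 'force': array([-0.35189478,  0.31255562,  0.42723298]), 'torque': array([-0.02851625, -0.02626304, -0.03581201]), 'grip_width': 0.08693079521599377}
scene {'vfov': 42.99526739812231, 'cx': 254.79920421451112, 'cy': 184.92300152957387, 'R': array([[-0.43761306,  0.89904823, -0.01439077],
       [ 0.75243718,  0.3573939 , -0.55327018],
       [-0.4922734 , -0.25294641, -0.83287755]]), 't': array([ 0.25402779, -0.38530165,  1.38697216])} 0.0 2.717428
top {'vfov': 48.510160053869974, 'cx': 244.80241152839042, 'cy': 194.32738093847126, 'R': array([[ 0.0888453 , -0.99603286,  0.00500597],
       [-0.96815513, -0.08753744, -0.23454817],
       [ 0.2340559 ,  0.01599194, -0.97209161]]), 't': array([-0.03602602,  0.56515003,  1.04169799])} 0.0 2.2073112
```

View pics/scene0.png

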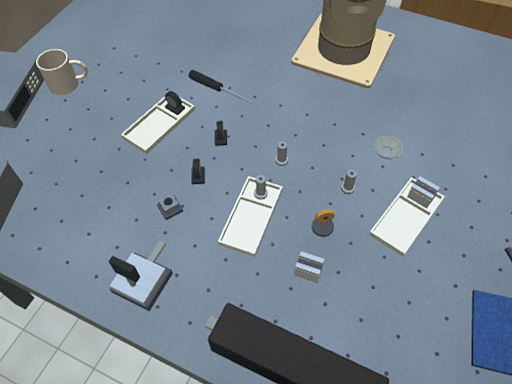

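View pics/top0.png

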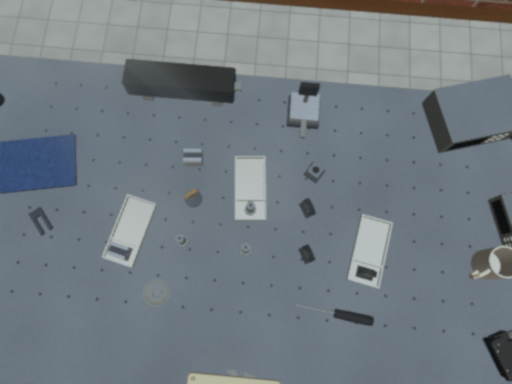

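The top view shows:
- **Trays:** post tray at (250,188), lens tray at (370,250) and carrier tray at (129,230).
- **Loose posts:** (181,240) and (245,249).
- **Loose lens mounts:** (307,208) and (307,254).
- **Carrier:** (193,156).
- **Leave alone:** iris at (193,197) and detector at (315,172).

Next I'll turn these into world positions.

```bash
cat > h.py <<'E'
import numpy as np, cv2
from cell import env
def K(c): 
    f=192/np.tan(np.radians(c['vfov']/2)); return f,c['cx'],c['cy'],np.array(c['R']),np.array(c['t'])
def cloud(n,d):
    f,cx,cy,R,t=K(env.get_calibration(n)); v,u=np.mgrid[0:384,0:512]
    P=np.stack([(u-cx)/f*d,(v-cy)/f*d,d],-1); return (P-t)@R
def ray(n,u,v,z):
    f,cx,cy,R,t=K(env.get_calibration(n)); o=-R.T@t; w=R.T@np.array([(u-cx)/f,(v-cy)/f,1]); return o+w*(z-o[2])/w[2]
def proj(n,X):
    f,cx,cy,R,t=K(env.get_calibration(n)); c=R@np.array(X)+t; return c[:2]/c[2]*f+[cx,cy]
E
python3 - <<'E'
from h import *
for n in("top","scene"):
    d=np.load(n+"0.npy"); W=cloud(n,d); z=W[...,2]; ok=d>0
    tab=ok&(abs(z)<.02); print(n,np.median(z[tab]), z[tab].std(), ok.mean())
    # table residual by region
    for r in range(50,384,90): print([round(float(np.median(z[r:r+40,c:c+40][tab[r:r+40,c:c+40]]))*1e3,1) if tab[r:r+40,c:c+40].any() else None for c in range(20,480,80)])
    m=(ok&(z>.02)&(z<.09)).astype(np.uint8)
    k,l,s,cc=cv2.connectedComponentsWithStats(m)
    for i in range(1,k):
        if s[i,4]<12 or s[i,4]>2500: continue
        P=W[l==i]; top=P[P[:,2]>np.percentile(P[:,2],95)-.006]
        print(i,s[i].tolist(),'med',P.mean(0).round(3),'ztop',P[:,2].max().round(3),'topc',top.mean(0).round(4),len(top))
    vis=cv2.imread(f"pics/{n}0.png"); 
    if n=="top": 
        cr=vis[130:300,90:410]; cv2.imwrite("pics/topc.png",cv2.resize(cr,None,fx=2.5,fy=2.5,interpolation=cv2.INTER_CUBIC))
    else:
        cr=vis[80:290,100:460]; cv2.imwrite("pics/scc.png",cv2.resize(cr,None,fx=2.2,fy=2.2,interpolation=cv2.INTER_CUBIC))
E
```

```text
top -5.849330093121481e-06 0.0036521460770191625 0.9961446126302084
[-0.8, -0.6, None, -0.2, -0.4, None]
[11.2, -0.7, -0.4, 0.0, -0.2, 0.3]
[-0.6, 2.5, -0.2, -0.2, 3.1, 0.1]
[-0.7, -0.4, -0.2, -0.2, 0.0, 0.2]
1 [123, 72, 119, 32, 934] med [0.834 0.205 0.067] ztop 0.09 topc [0.8402 0.182  0.0857] 199
16 [287, 92, 33, 47, 967] med [ 0.828 -0.127  0.039] ztop 0.09 topc [ 0.8377 -0.1289  0.0439] 479
23 [463, 98, 7, 6, 15] med [ 0.877 -0.558  0.088] ztop 0.09 topc [ 0.8766 -0.5578  0.0883] 15
48 [183, 149, 19, 16, 289] med [0.666 0.168 0.039] ztop 0.05 topc [0.6672 0.1692 0.0457] 131
52 [307, 162, 17, 17, 162] med [ 0.659 -0.169  0.031] ztop 0.037 topc [ 0.66   -0.1691  0.0329] 119
53 [184, 189, 14, 11, 100] med [0.556 0.156 0.058] ztop 0.072 topc [0.557  0.1573 0.068 ] 38
54 [469, 192, 43, 88, 1671] med [ 0.504 -0.644  0.053] ztop 0.09 topc [ 0.4461 -0.6154  0.0859] 139
58 [303, 198, 12, 18, 126] med [ 0.553 -0.155  0.046] ztop 0.058 topc [ 0.5565 -0.1557  0.0541] 45
59 [246, 201, 9, 12, 81] med [ 0.537 -0.001  0.059] ztop 0.07 topc [ 0.5395 -0.0009  0.0658] 53
67 [175, 234, 10, 11, 80] 
[... 1937 characters left out ...]
 topc [ 0.5439 -0.0038  0.0665] 65
30 [408, 176, 32, 29, 511] med [0.402 0.326 0.042] ztop 0.056 topc [0.3987 0.3268 0.0499] 219
33 [158, 193, 21, 20, 247] med [ 0.667 -0.17   0.031] ztop 0.037 topc [ 0.6659 -0.1714  0.0329] 200
43 [315, 209, 19, 16, 211] med [0.564 0.155 0.055] ztop 0.074 topc [0.5623 0.1546 0.0691] 61
47 [109, 240, 60, 68, 1799] med [ 0.842 -0.122  0.039] ztop 0.09 topc [ 0.8444 -0.1258  0.042 ] 1322
48 [294, 251, 30, 28, 538] med [0.675 0.167 0.04 ] ztop 0.051 topc [0.6728 0.1665 0.0461] 264
50 [205, 315, 13, 15, 111] med [0.874 0.056 0.085] ztop 0.09 topc [0.8722 0.0564 0.0865] 86
51 [209, 343, 80, 41, 438] med [0.909 0.145 0.068] ztop 0.09 topc [0.9087 0.1478 0.0855] 89
```

View pics/topc.png

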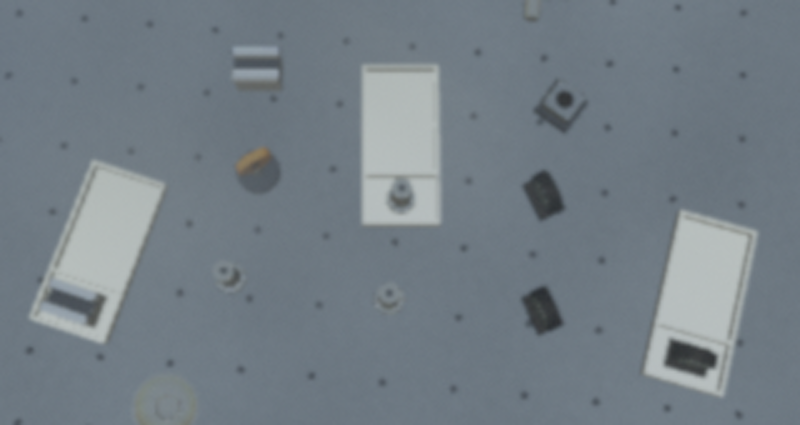

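View pics/scc.png

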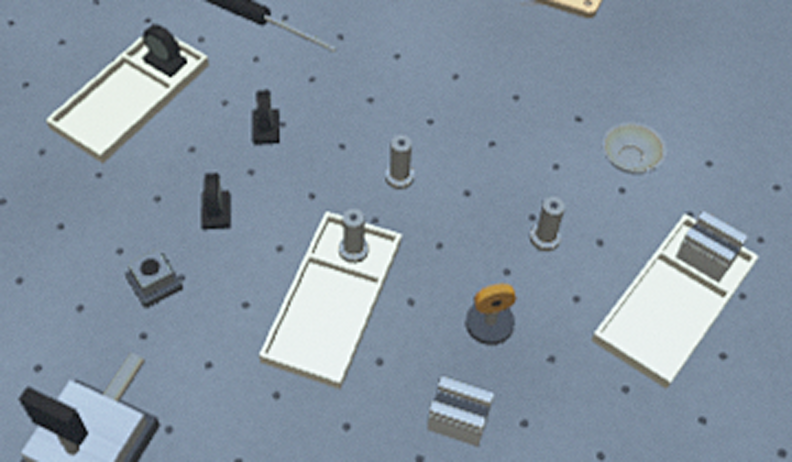

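```bash
cat > m.py <<'E'
from h import *
def trays(n,img):
    hsv=cv2.cvtColor(img,cv2.COLOR_BGR2HSV); m=((hsv[...,1]<35)&(hsv[...,2]>165)).astype(np.uint8)
    m=cv2.morphologyEx(m,cv2.MORPH_CLOSE,np.ones((5,5)))
    cs,_=cv2.findContours(m,cv2.RETR_EXTERNAL,cv2.CHAIN_APPROX_NONE)
    for c in cs:
        if cv2.contourArea(c)<600: continue
        P=np.array([ray(n,u,v,.016)[:2] for u,v in cv2.convexHull(c)[:,0]])
        if P[:,0].max()>.75: continue
        r=cv2.minAreaRect((P*1000).astype(np.float32)); print(n,'tray c',np.round(r[0],1),'size',np.round(r[1],1),'ang',round(r[2],1))
def pca(P):
    r=cv2.minAreaRect((P[:,:2]*1000).astype(np.float32)); e,v=np.linalg.eigh(np.cov(P[:,:2].T)); a=np.degrees(np.arctan2(v[1,1],v[0,1]))%180
    return np.round(r[0],1),np.round(r[1],1),'rectang',round(r[2],1),'pca long axis',round(float(a),1)
if __name__=="__main__":
    for n in("top","scene"):
        img=cv2.imread(f"pics/{n}0.png"); trays(n,img)
        W=cloud(n,np.load(n+"0.npy"))
        for name,c,zl,zh in [("lensA",(.436,-.162),.046,.065),("lensB",(.559,-.156),.046,.065),("lensS",(.4,-.315),.05,.07),("carr",(.67,.168),.034,.055),("postA",(.44,.171),.05,.075),("postB",(.433,0),.05,.075),("postS",(.54,0),.055,.075),("carS",(.398,.328),.04,.06),("iris",(.56,.156),.03,.08),("det",(.663,-.17),.02,.04)]:
            s=(np.hypot(W[...,0]-c[0],W[...,1]-c[1])<.045)&(W[...,2]>zl)&(W[...,2]<zh)
            print(n,name,*pca(W[s]),'mean',W[s].mean(0).round(4)[:2],s.sum())
E
python3 m.py
```

```text
top tray c [ 456.8 -328.4] size [ 83.  179.1] ang 78.8
top tray c [453.7 315.1] size [ 82.5 179.1] ang 76.6
top tray c [600.2   3.1] size [172.5  82.3] ang 5.4
top lensA [ 431.8 -161.2] [36.1 14.8] rectang 30.6 pca long axis 31.0 mean [ 0.4317 -0.1611] 80
top lensB [ 556.6 -155. ] [35.7 15. ] rectang 31.6 pca long axis 29.7 mean [ 0.5561 -0.1554] 72
top lensS [ 396.5 -314.6] [36.3 14.6] rectang 79.7 pca long axis 78.0 mean [ 0.3964 -0.3137] 83
top carr [667.5 168.6] [36.4 49.5] rectang 5.9 pca long axis 101.8 mean [0.6675 0.1677] 212
top postA [437.4 172.5] [21.  20.2] rectang 68.9 pca long axis 56.7 mean [0.4375 0.1719] 63
top postB [430.2   2. ] [20.6 20.4] rectang 5.3 pca long axis 142.7 mean [0.4299 0.0019] 62
top postS [538.7  -1.3] [19.7 21. ] rectang 49.2 pca long axis 6.8 mean [ 0.5389 -0.0013] 61
top carS [394.5 329.3] [50.7 34.9] rectang 77.2 pca long axis 74.4 mean [0.3944 0.3288] 178
top iris [556.7 157.3] [10.5 39.1] rectang 37.6 pca long axis 127.2 mean [0.5556 0.1565] 97
top det [ 660.5 -169.5] [33.7 35.7] rectang 56.6 pca long axis 142.1 mean [ 0.6592 -0.1687] 162
sce
[... 427 characters left out ...]
5.8 mean [ 0.4034 -0.3156] 78
scene carr [672.1 166.2] [37.9 49.9] rectang 5.1 pca long axis 92.6 mean [0.6729 0.1666] 439
scene postA [442.3 168.8] [22.4 20.6] rectang 40.3 pca long axis 29.3 mean [0.4444 0.1698] 95
scene postB [434.7  -1. ] [21.6 21.8] rectang 51.7 pca long axis 24.4 mean [ 4.364e-01 -3.000e-04] 86
scene postS [544.3  -3.9] [23.2 17.6] rectang 25.3 pca long axis 25.6 mean [ 0.5458 -0.0033] 87
scene carS [398.4 326.2] [49.6 39.2] rectang 76.9 pca long axis 77.3 mean [0.3993 0.326 ] 321
scene iris [562.  154.4] [11.8 38.1] rectang 36.4 pca long axis 124.4 mean [0.5642 0.1548] 198
scene det [ 665.8 -171.7] [37.3 34.1] rectang 56.4 pca long axis 58.3 mean [ 0.6675 -0.1699] 247
```

```bash
cat > go.py <<'E'
# go.py x y z yawdeg(of jaw y axis, world): remaining shift in tool axes, also after fixing attitude
import sys
from h import *
from scipy.spatial.transform import Rotation as Ro
def main(x,y,z,yaw):
    o=env.get_obs(); R=Ro.from_quat(o['tool_rot']); p=o['ee_pos']; M=R.as_matrix()
    a=np.radians(yaw); Y=np.array([np.cos(a),np.sin(a),0]); best=None
    for s in (1,-1):
        X=np.array([0,0,-1.]); T=np.stack([X,s*Y,np.cross(X,s*Y)],1); rv=(R.inv()*Ro.from_matrix(T)).as_rotvec()
        print('turn',rv.round(3),'sign',s,'shift in target axes',(T.T@(np.array([x,y,z])-p)).round(4))
    print('t',o['time'],'p',p.round(4),'jawyaw',round(float(np.degrees(np.arctan2(M[1,1],M[0,1]))),1),'shift in current axes',(M.T@(np.array([x,y,z])-p)).round(4),'j',o['joints'].round(2),'F',o['force'].round(1),'w',round(float(o['grip_width']),4))
main(*map(float,sys.argv[1:5]))
E
python3 go.py 0.44 0.171 0.2 90
```

```text
turn [-2.679e+00 -2.000e-03  0.000e+00] sign 1 shift in target axes [0.0219 0.73   0.1611]
turn [0.463 0.    0.001] sign -1 shift in target axes [ 0.0219 -0.73   -0.1611]
t 0.1 p [ 0.2789 -0.559   0.2219] jawyaw -63.5 shift in current axes [ 0.0225 -0.5812 -0.4701] j [ 1.09  0.33 -0.06  1.46  0.02  1.35 -0.09] F [ 0.4 -0.7 -0.6] w 0.087
```

```bash
python3 -m inch '[[100,0,0,-0.04,0.116,0,0],[100,0,0,-0.04,0.116,0,0],[100,0,0,-0.04,0.116,0,0],[100,0,0,-0.04,0.115,0,0],[100,0,0,0,0,0,0]]'; python3 go.py 0.44 0.171 0.2 90
```

```text
time: 0.6
ee_pos: [0.4334, -0.5131, 0.219]
tool_rot: [-0.706, 0.007, 0.708, 0.01]
force: [-0.7, 0.5, -0.2]
grip_width: 0.0866
turn [ 3.118  0.006 -0.006] sign 1 shift in target axes [0.019  0.6841 0.0066]
turn [-0.024  0.004  0.004] sign -1 shift in target axes [ 0.019  -0.6841 -0.0066]
t 0.6 p [ 0.4334 -0.5131  0.219 ] jawyaw -91.4 shift in current axes [ 0.0218 -0.684   0.0097] j [ 0.84  0.44 -0.06  1.32  0.03  1.39 -0.81] F [-0.7  0.5 -0.2] w 0.0866
```

```bash
python3 -m inch '[[100,0,-0.05,0,-0.024,0.004,0.004],[100,0,-0.05,0,0,0,0],[100,0,-0.05,0,0,0,0],[100,0,-0.05,0,0,0,0],[100,0,-0.05,0,0,0,0],[100,0,-0.05,0,0,0,0],[100,0,-0.05,0,0,0,0],[100,0,-0.05,0,0,0,0],[100,0,-0.05,0,0,0,0],[100,0,-0.05,0,0,0,0]]'; python3 go.py 0.44 0.171 0.15 90
```

```text
time: 1.6
ee_pos: [0.4292, -0.0195, 0.2131]
tool_rot: [-0.704, 0.002, 0.71, 0.002]
force: [0.8, -0.3, 0.1]
grip_width: 0.0871
turn [ 3.136e+00 -1.000e-03 -1.200e-02] sign 1 shift in target axes [0.0631 0.1905 0.0108]
turn [-0.005  0.008 -0.   ] sign -1 shift in target axes [ 0.0631 -0.1905 -0.0108]
t 1.6 p [ 0.4292 -0.0195  0.2131] jawyaw -90.3 shift in current axes [ 0.0629 -0.1905 -0.0103] j [ 0.41 -0.07 -0.45  1.93 -0.03  1.29 -1.6 ] F [ 0.8 -0.3  0.1] w 0.0871
```

```bash
python3 -m inch '[[100,0,-0.03,0,-0.15,0.008,0],[100,0,-0.03,0,-0.15,0,0],[100,0,-0.03,0,-0.15,0,0],[100,0,-0.02,0.02,-0.15,0,0],[100,0,-0.01,0.02,-0.15,0,0],[100,0,0,0.02,-0.15,0,0],[100,0,0,0,-0.15,0,0],[100,0,0,0,-0.15,0,0],[100,0,0,0,-0.15,0,0],[100,0,0,0,-0.15,0,0]]'; python3 go.py 0.44 0.171 0.15 0
```

```text
time: 2.6
ee_pos: [0.3456, 0.0703, 0.2114]
tool_rot: [-0.517, -0.482, 0.518, -0.483]
force: [0.6, 0.5, 0.4]
grip_width: 0.087
turn [-0.07   0.002  0.   ] sign 1 shift in target axes [ 0.0614  0.0944 -0.1007]
turn [ 3.071e+00  0.000e+00 -3.000e-03] sign -1 shift in target axes [ 0.0614 -0.0944  0.1007]
t 2.6 p [0.3456 0.0703 0.2114] jawyaw -4.0 shift in current axes [ 0.0612  0.0871 -0.1071] j [ 0.16 -0.27 -0.41  2.09 -0.11  1.3  -0.28] F [0.6 0.5 0.4] w 0.087
```

Next I'll go above post A and look from there, to check the gripper against the post in the camera view.

```bash
python3 -m inch '[[100,0,0.04,-0.045,-0.07,0,0],[100,0.0,0.045,-0.05,0,0,0],[100,0.03,0.0,0,0,0,0],[100,0.03,0,0,0,0,0],[100,0,0,0,0,0,0]]'; python3 go.py 0.44 0.171 0.1 0
python3 - <<'E'
from h import *
for n in("scene","top"):
    p,d=env.camera(n); np.save(n+"1.npy",d); cv2.imwrite(f"pics/{n}1.png",p)
p=cv2.imread("pics/scene1.png")[80:290,230:500]; cv2.imwrite("pics/s1.png",cv2.resize(p,None,fx=2.5,fy=2.5))
E
```

```text
time: 3.1
ee_pos: [0.4197, 0.1473, 0.1496]
tool_rot: [0.498, 0.501, -0.498, 0.503]
force: [-0.7, -0.7, 0.1]
grip_width: 0.0869
turn [ 0.008  0.001 -0.002] sign 1 shift in target axes [ 0.0496  0.0203 -0.0237]
turn [-3.133e+00  4.000e-03  2.000e-03] sign -1 shift in target axes [ 0.0496 -0.0203  0.0237]
t 3.1 p [0.4197 0.1473 0.1496] jawyaw 0.5 shift in current axes [ 0.0497  0.0204 -0.0236] j [ 0.09  0.02 -0.54  1.98  0.01  1.14 -0.44] F [-0.7 -0.7  0.1] w 0.0869
```

View pics/s1.png

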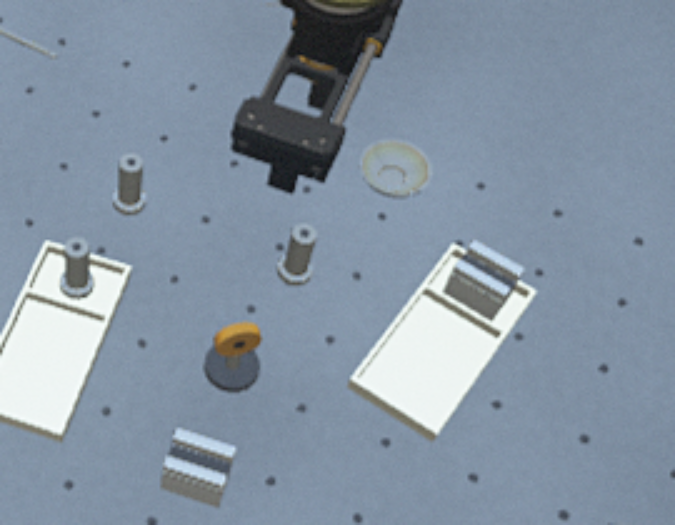

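Run:
```python
from h import *
q=proj("scene",[.47,.147,.15]); print(q,(q-[230,80])*2.5)
W=cloud("scene",np.load("scene1.npy"))
for a,b in((.15,.155),(.155,.165),(.165,.175),(.175,.2)):
    s=(W[...,2]>a)&(W[...,2]<b)&(W[...,0]>.2)&(abs(W[...,1]-.15)<.15); P=W[s]; print(a,len(P),P.min(0).round(3) if len(P) else 0,P.max(0).round(3) if len(P) else 0)
s=(W[...,2]>.145)&(W[...,2]<.18)&(W[...,0]>.4)&(abs(W[...,1]-.15)<.1)
v,u=np.nonzero(s);print(u.min(),u.max(),v.min(),v.max(),W[s][W[s][:,2]<.16].mean(0))
```

```text
[342.31151181 154.44732428] [280.77877953 186.11831071]
0.15 20 [0.375 0.136 0.15 ] [0.474 0.156 0.155]
0.155 57 [0.37  0.134 0.155] [0.475 0.157 0.165]
0.165 66 [0.374 0.134 0.165] [0.476 0.157 0.175]
0.175 23 [0.376 0.136 0.176] [0.477 0.157 0.183]
337 348 146 156 [0.47296791 0.14633011 0.15540095]
```

```bash
python3 -m inch '[[100,0.02,0.02,-0.024,0.008,0,0],[100,0.03,0,0,0,0,0],[100,0,0,0,0,0,0]]'; python3 go.py 0.44 0.171 0.027 0
```

```text
time: 3.5
ee_pos: [0.4455, 0.1714, 0.1081]
tool_rot: [0.505, 0.495, -0.497, 0.503]
force: [-1.0, -0.9, 0.3]
grip_width: 0.0871
turn [-0.004  0.    -0.016] sign 1 shift in target axes [ 0.0811 -0.0055  0.0004]
turn [ 3.137e+00 -2.500e-02 -1.000e-03] sign -1 shift in target axes [ 0.0811  0.0055 -0.0004]
t 3.5 p [0.4455 0.1714 0.1081] jawyaw -0.2 shift in current axes [ 0.081  -0.0068  0.0004] j [ 0.06  0.14 -0.55  1.97  0.09  1.04 -0.54] F [-1.  -0.9  0.3] w 0.0871
```

```bash
python3 -m inch '[[100,0.027,-0.004,0,-0.004,0,-0.016],[100,0.027,0,0,0,0,0],[100,0.027,0,0,0,0,0],[100,0,0,0,0,0,0]]'; python3 go.py 0.44 0.171 0.027 0
```

```text
time: 3.9
ee_pos: [0.448, 0.1709, 0.035]
tool_rot: [0.504, 0.496, -0.498, 0.502]
force: [-0.8, -0.7, -0.0]
grip_width: 0.0865
turn [-0.003 -0.001 -0.011] sign 1 shift in target axes [ 0.008  -0.008  -0.0001]
turn [ 3.138e+00 -1.800e-02  1.000e-03] sign -1 shift in target axes [0.008  0.008  0.0001]
t 3.9 p [0.448  0.1709 0.035 ] jawyaw -0.2 shift in current axes [ 0.0079 -0.008  -0.    ] j [ 0.03  0.26 -0.54  2.02  0.17  0.9  -0.6 ] F [-0.8 -0.7 -0. ] w 0.0865
```

```bash
python3 -m inch '[[100,0.007,-0.009,0,-0.003,0,-0.011],[60,0,0,0,0,0,0],[28,0,0,0,0,0,0],[15,0,0,0,0,0,0],[0,0,0,0,0,0,0],[0,0,0,0,0,0,0],[0,0,0,0,0,0,0],[0,0,0,0,0,0,0]]'; python3 go.py 0.44 0.171 0.15 0
```

```text
time: 4.7
ee_pos: [0.4431, 0.1717, 0.036]
tool_rot: [0.503, 0.498, -0.497, 0.502]
force: [-0.1, -0.6, -0.1]
grip_width: 0.0391
turn [-0.002 -0.002 -0.01 ] sign 1 shift in target axes [-0.114  -0.0031  0.0007]
turn [ 3.14e+00 -1.50e-02  3.00e-03] sign -1 shift in target axes [-0.114   0.0031 -0.0007]
t 4.7 p [0.4431 0.1717 0.036 ] jawyaw -0.1 shift in current axes [-0.114  -0.0019  0.0005] j [ 0.03  0.25 -0.54  2.03  0.17  0.9  -0.6 ] F [-0.1 -0.6 -0.1] w 0.0391
```

```bash
python3 -m inch '[[45,0.012,-0.003,0,-0.002,0,-0.01],[45,0,0,0,0,0,0]]'; python3 go.py 0.44 0.171 0.027 0
```

```text
time: 4.9
ee_pos: [0.4399, 0.1716, 0.0229]
tool_rot: [0.5, 0.501, -0.5, 0.499]
force: [-1.0, 0.1, -0.3]
grip_width: 0.0392
turn [ 0.    -0.002  0.001] sign 1 shift in target axes [-0.0041  0.0001  0.0006]
turn [-3.141e+00 -2.000e-03 -3.000e-03] sign -1 shift in target axes [-0.0041 -0.0001 -0.0006]
t 4.9 p [0.4399 0.1716 0.0229] jawyaw 0.0 shift in current axes [-0.0041  0.0001  0.0006] j [ 0.03  0.27 -0.54  2.04  0.18  0.88 -0.61] F [-1.   0.1 -0.3] w 0.0392
```

```bash
python3 -m inch '[[0,0,0,0,0,0,0],[0,0,0,0,0,0,0],[0,0,0,0,0,0,0],[0,0,0,0,0,0,0],[0,0,0,0,0,0,0],[0,0,0,0,0,0,0]]'; python3 go.py 0.44 0.171 0.13 0
```

```text
time: 5.5
ee_pos: [0.4394, 0.1716, 0.0222]
tool_rot: [0.5, 0.501, -0.5, 0.499]
force: [-0.4, 0.3, -1.7]
grip_width: 0.0208
turn [ 0.001 -0.002  0.002] sign 1 shift in target axes [-0.1078  0.0006  0.0006]
turn [-3.141e+00 -4.000e-03 -3.000e-03] sign -1 shift in target axes [-0.1078 -0.0006 -0.0006]
t 5.5 p [0.4394 0.1716 0.0222] jawyaw 0.0 shift in current axes [-0.1078  0.0004  0.0004] j [ 0.03  0.27 -0.54  2.04  0.18  0.88 -0.61] F [-0.4  0.3 -1.7] w 0.0208
```

```bash
python3 -m inch '[[0,-0.05,0,0,0,0,0],[0,-0.05,0,0,0,0,0],[0,-0.04,0,0,0,0,0],[0,0,0,0,0,0,0]]'; python3 go.py 0.662 0.008 0.14 0
```

```text
time: 5.9
ee_pos: [0.4375, 0.1709, 0.1651]
tool_rot: [0.498, 0.503, -0.502, 0.498]
force: [0.6, -0.3, -3.8]
grip_width: 0.0209
turn [ 0.001 -0.001  0.009] sign 1 shift in target axes [0.0251 0.2245 0.1629]
turn [-3.14e+00 -1.40e-02 -2.00e-03] sign -1 shift in target axes [ 0.0251 -0.2245 -0.1629]
t 5.9 p [0.4375 0.1709 0.1651] jawyaw 0.1 shift in current axes [0.0229 0.2244 0.1632] j [ 0.08  0.08 -0.57  1.9   0.04  1.19 -0.49] F [ 0.6 -0.3 -3.8] w 0.0209
```

```bash
python3 -m inch '[[0,0,0.039,0.028,0,0,0.009],[0,0,0.039,0.028,0,0,0],[0,0,0.039,0.028,0,0,0],[0,0,0.039,0.028,0,0,0],[0,0,0.039,0.028,0,0,0],[0,0.02,0.03,0.022,0,0,0],[0,0,0,0,0,0,0]]'; python3 go.py 0.662 0.008 0.06 0
```

```text
time: 6.6
ee_pos: [0.6688, 0.0032, 0.138]
tool_rot: [0.497, 0.501, -0.5, 0.502]
force: [-0.4, -1.1, -2.9]
grip_width: 0.0209
turn [0.006 0.004 0.003] sign 1 shift in target axes [ 0.078  -0.0068 -0.0048]
turn [-3.136 -0.004  0.006] sign -1 shift in target axes [0.078  0.0068 0.0048]
t 6.6 p [0.6688 0.0032 0.138 ] jawyaw 0.3 shift in current axes [ 0.078  -0.0066 -0.0051] j [ 0.2   0.51 -0.39  1.42  0.2   1.25 -0.2 ] F [-0.4 -1.1 -2.9] w 0.0209
```

```bash
python3 -m inch '[[0,0.035,-0.006,-0.005,0.006,0,0],[0,0.035,0,0,0,0,0],[0,0.015,0,0,0,0,0],[0,0,0,0,0,0,0]]'; python3 go.py 0.662 0.008 0.0265 0
```

```text
time: 7.0
ee_pos: [0.6609, 0.0078, 0.046]
tool_rot: [-0.498, -0.501, 0.503, -0.498]
force: [-0.2, 0.7, -2.1]
grip_width: 0.0208
turn [-0.002  0.003  0.008] sign 1 shift in target axes [ 0.0195  0.0011 -0.0002]
turn [ 3.14   0.012 -0.004] sign -1 shift in target axes [ 0.0195 -0.0011  0.0002]
t 7.0 p [0.6609 0.0078 0.046 ] jawyaw -0.1 shift in current axes [ 0.0195  0.0012 -0.0003] j [ 0.19  0.59 -0.38  1.52  0.23  1.09 -0.24] F [-0.2  0.7 -2.1] w 0.0208
```

```bash
python3 -m inch '[[0,0.01,0,0,-0.002,0.003,0.008],[0,0.005,0,0,0,0,0],[0,0.002,0,0,0,0,0],[0,0,0,0,0,0,0]]'; python3 go.py 0.662 0.008 0.0265 0
```

```text
time: 7.4
ee_pos: [0.6626, 0.0086, 0.0315]
tool_rot: [0.501, 0.499, -0.498, 0.501]
force: [-0.2, -0.3, -2.3]
grip_width: 0.0207
turn [ 0.001 -0.001 -0.005] sign 1 shift in target axes [ 0.005  -0.0006  0.0006]
turn [-3.141e+00  9.000e-03 -1.000e-03] sign -1 shift in target axes [ 0.005   0.0006 -0.0006]
t 7.4 p [0.6626 0.0086 0.0315] jawyaw 0.1 shift in current axes [ 0.005  -0.0007  0.0006] j [ 0.19  0.6  -0.38  1.53  0.24  1.05 -0.24] F [-0.2 -0.3 -2.3] w 0.0207
```

```bash
python3 -m inch '[[0,0.003,0,0,0,0,-0.005],[0,0.003,0,0,0,0,0],[0,0,0,0,0,0,0]]'; python3 go.py 0.662 0.008 0.0265 0
```

```text
time: 7.7
ee_pos: [0.6639, 0.0086, 0.027]
tool_rot: [0.501, 0.5, -0.499, 0.501]
force: [0.1, -0.5, -2.7]
grip_width: 0.0207
turn [ 0.001 -0.001 -0.003] sign 1 shift in target axes [ 0.0005 -0.0019  0.0006]
turn [-3.141e+00  5.000e-03 -1.000e-03] sign -1 shift in target axes [ 0.0005  0.0019 -0.0006]
t 7.7 p [0.6639 0.0086 0.027 ] jawyaw 0.0 shift in current axes [ 0.0005 -0.0019  0.0006] j [ 0.19  0.61 -0.37  1.53  0.24  1.05 -0.24] F [ 0.1 -0.5 -2.7] w 0.0207
```

```bash
python3 -m inch '[[0,0.002,0,0,0,0,0],[0,0,0,0,0,0,0],[20,0,0,0,0,0,0],[35,0,0,0,0,0,0],[50,0,0,0,0,0,0],[50,0,0,0,0,0,0]]'; python3 go.py 0.662 0.008 0.0265 0
```

```text
time: 8.3
ee_pos: [0.6654, 0.0088, 0.0271]
tool_rot: [0.502, 0.499, -0.498, 0.502]
force: [0.6, -0.4, 0.2]
grip_width: 0.0371
turn [ 0.001 -0.001 -0.006] sign 1 shift in target axes [ 0.0006 -0.0034  0.0008]
turn [-3.141e+00  1.000e-02 -1.000e-03] sign -1 shift in target axes [ 0.0006  0.0034 -0.0008]
t 8.3 p [0.6654 0.0088 0.0271] jawyaw 0.0 shift in current axes [ 0.0006 -0.0034  0.0008] j [ 0.19  0.61 -0.37  1.53  0.24  1.05 -0.24] F [ 0.6 -0.4  0.2] w 0.0371
```

```bash
python3 -m inch '[[50,-0.03,-0.003,0,0,0,0],[50,-0.05,0,0,0,0,-0.006],[60,-0.04,0,0,0,0,0],[80,0,-0.05,0,0,0,0],[80,0,-0.05,0,0,0,0],[80,0,-0.05,0,0,0,0],[80,0,-0.05,0,0,0,0],[80,0,-0.03,0.008,0,0,0],[80,0,0,0,0,0,0]]'; python3 go.py 0.4325 0.0005 0.08 0
```

```text
time: 9.2
ee_pos: [0.4277, 0.0008, 0.1518]
tool_rot: [0.502, 0.498, -0.498, 0.502]
force: [0.3, -0.4, 0.7]
grip_width: 0.0693
turn [-0.    -0.001 -0.007] sign 1 shift in target axes [0.0718 0.0048 0.0003]
turn [ 3.141e+00 -1.100e-02  1.000e-03] sign -1 shift in target axes [ 0.0718 -0.0048 -0.0003]
t 9.2 p [0.4277 0.0008 0.1518] jawyaw -0.0 shift in current axes [0.0718 0.0042 0.0003] j [ 0.36 -0.03 -0.45  2.03 -0.02  1.14 -0.09] F [ 0.3 -0.4  0.7] w 0.0693
```

```bash
python3 -m inch '[[80,0.035,0.003,0,0,0,-0.007],[80,0.035,0,0,0,0,0],[80,0.03,0,0,0,0,0],[80,0,0,0,0,0,0]]'; python3 go.py 0.4325 0.0005 0.024 0
```

```text
time: 9.6
ee_pos: [0.4348, 0.0007, 0.0521]
tool_rot: [0.502, 0.497, -0.498, 0.502]
force: [0.5, -0.1, -0.1]
grip_width: 0.0694
turn [-0.001  0.001 -0.009] sign 1 shift in target axes [ 0.0281 -0.0023  0.0002]
turn [ 3.141e+00 -1.500e-02 -2.000e-03] sign -1 shift in target axes [ 0.0281  0.0023 -0.0002]
t 9.6 p [0.4348 0.0007 0.0521] jawyaw -0.0 shift in current axes [ 0.0281 -0.0026  0.0002] j [ 0.33  0.12 -0.46  2.12  0.07  0.91 -0.17] F [ 0.5 -0.1 -0.1] w 0.0694
```

```bash
python3 -m inch '[[80,0.015,-0.002,0,0,0,-0.009],[80,0.012,0,0,0,0,0],[60,0.004,0,0,0,0,0],[0,0,0,0,0,0,0],[0,0,0,0,0,0,0],[0,0,0,0,0,0,0],[0,0,0,0,0,0,0],[0,0,0,0,0,0,0],[0,0,0,0,0,0,0]]'; python3 go.py 0.4325 0.0005 0.024 0
```

```text
time: 10.5
ee_pos: [0.4383, 0.0014, 0.0262]
tool_rot: [0.502, 0.498, -0.498, 0.502]
force: [-0.6, -0.4, -0.6]
grip_width: 0.0217
turn [-0.001  0.001 -0.008] sign 1 shift in target axes [ 0.0022 -0.0058  0.0009]
turn [ 3.141e+00 -1.300e-02 -1.000e-03] sign -1 shift in target axes [ 0.0022  0.0058 -0.0009]
t 10.5 p [0.4383 0.0014 0.0262] jawyaw -0.0 shift in current axes [ 0.0022 -0.0059  0.0009] j [ 0.32  0.18 -0.45  2.13  0.11  0.85 -0.2 ] F [-0.6 -0.4 -0.6] w 0.0217
```

```bash
python3 -m inch '[[0,0,0,0,0,0,0],[0,0,0,0,0,0,0]]'; python3 -m inch '[[0,-0.05,0,0,0,0,-0.008],[0,-0.05,0,0,0,0,0],[0,-0.05,0,0,0,0,0],[0,0,0,0,0,0,0]]';python3 go.py 0.600 0.002 0.15 0
```

```text
time: 10.7
ee_pos: [0.4383, 0.0014, 0.0262]
tool_rot: [0.502, 0.498, -0.498, 0.502]
force: [0.2, -0.2, -1.1]
grip_width: 0.0206
time: 11.1
ee_pos: [0.4361, 0.0018, 0.1791]
tool_rot: [0.499, 0.502, -0.501, 0.498]
force: [0.6, -0.1, -2.2]
grip_width: 0.0205
turn [ 0.    -0.001  0.005] sign 1 shift in target axes [ 0.0291  0.1639 -0.0002]
turn [-3.141e+00 -8.000e-03 -1.000e-03] sign -1 shift in target axes [ 0.0291 -0.1639  0.0002]
t 11.1 p [0.4361 0.0018 0.1791] jawyaw 0.0 shift in current axes [ 2.82e-02  1.64e-01 -1.00e-04] j [ 0.36 -0.03 -0.46  1.96 -0.02  1.21 -0.09] F [ 0.6 -0.1 -2.2] w 0.0205
```

```bash
python3 -m inch '[[0,0,0.045,0,0,0,0.005],[0,0,0.045,0,0,0,0],[0,0.01,0.045,0,0,0,0],[0,0.02,0.024,0,0,0,0],[0,0,0,0,0,0,0],[0,0,0,0,0,0,0]]';python3 go.py 0.600 0.002 0.05 0
```

```text
time: 11.7
ee_pos: [0.5991, 0.0006, 0.144]
tool_rot: [-0.5, -0.499, 0.501, -0.5]
force: [-0.7, 0.6, -2.3]
grip_width: 0.0208
turn [-0.002  0.002  0.001] sign 1 shift in target axes [ 0.094   0.0009 -0.0014]
turn [ 3.14e+00  2.00e-03 -3.00e-03] sign -1 shift in target axes [ 0.094  -0.0009  0.0014]
t 11.7 p [0.5991 0.0006 0.144 ] jawyaw -0.1 shift in current axes [ 0.094   0.001  -0.0016] j [ 0.28  0.37 -0.45  1.61  0.17  1.2  -0.2 ] F [-0.7  0.6 -2.3] w 0.0208
```

```bash
python3 -m inch '[[0,0.03,0.001,-0.001,0,0.002,0],[0,0.03,0,0,0,0,0],[0,0.03,0,0,0,0,0],[0,0.01,0,0,0,0,0],[0,0,0,0,0,0,0]]';python3 go.py 0.600 0.002 0.0305 0
```

```text
time: 12.2
ee_pos: [0.5982, 0.0015, 0.0438]
tool_rot: [0.501, 0.499, -0.5, 0.5]
force: [-1.5, -0.3, -1.1]
grip_width: 0.0205
turn [-0.001  0.001 -0.002] sign 1 shift in target axes [ 0.0133  0.0018 -0.0005]
turn [ 3.14e+00 -3.00e-03 -1.00e-03] sign -1 shift in target axes [ 0.0133 -0.0018  0.0005]
t 12.2 p [0.5982 0.0015 0.0438] jawyaw -0.1 shift in current axes [ 0.0133  0.0018 -0.0005] j [ 0.26  0.47 -0.43  1.7   0.22  1.01 -0.24] F [-1.5 -0.3 -1.1] w 0.0205
```

```bash
python3 -m inch '[[0,0.008,0.002,0,0,0.001,0],[0,0.004,0,0,0,0,0],[0,0.002,0,0,0,0,0],[0,0.001,0,0,0,0,0],[0,0,0,0,0,0,0]]';python3 go.py 0.600 0.002 0.0305 0
```

```text
time: 12.7
ee_pos: [0.6029, 0.0014, 0.0329]
tool_rot: [0.503, 0.497, -0.498, 0.502]
force: [0.2, 0.1, -1.6]
grip_width: 0.0202
turn [-0.002  0.    -0.009] sign 1 shift in target axes [ 0.0024 -0.0029 -0.0006]
turn [ 3.14  -0.013 -0.   ] sign -1 shift in target axes [0.0024 0.0029 0.0006]
t 12.7 p [0.6029 0.0014 0.0329] jawyaw -0.1 shift in current axes [ 0.0023 -0.003  -0.0006] j [ 0.26  0.49 -0.42  1.7   0.23  0.99 -0.25] F [ 0.2  0.1 -1.6] w 0.0202
```

```bash
python3 -m inch '[[0,0.002,-0.001,0,0,0,-0.009],[0,0.001,0,0,0,0,0],[0,0.0,0,0,0,0,0]]';python3 go.py 0.600 0.002 0.0305 0
```

```text
time: 13.0
ee_pos: [0.6024, 0.0015, 0.0304]
tool_rot: [-0.5, -0.5, 0.501, -0.5]
force: [-0.8, 0.5, -1.0]
grip_width: 0.0208
turn [-0.002  0.     0.   ] sign 1 shift in target axes [-0.0001 -0.0024 -0.0005]
turn [ 3.14  0.   -0.  ] sign -1 shift in target axes [-0.0001  0.0024  0.0005]
t 13.0 p [0.6024 0.0015 0.0304] jawyaw -0.1 shift in current axes [-0.0001 -0.0024 -0.0005] j [ 0.26  0.5  -0.42  1.7   0.23  1.   -0.25] F [-0.8  0.5 -1. ] w 0.0208
```

```bash
python3 -m inch '[[0,0.001,0,0,0,0,0],[20,0,0,0,0,0,0],[30,0,0,0,0,0,0],[42,0,0,0,0,0,0],[42,0,0,0,0,0,0],[42,-0.03,0,0,0,0,0],[42,-0.05,0,0,0,0,0],[42,-0.05,0,0,0,0,0],[42,0,0,0,0,0,0]]';python3 go.py 0.436 -0.162 0.16 -60
```

```text
time: 13.9
ee_pos: [0.6019, 0.0018, 0.1636]
tool_rot: [-0.5, -0.5, 0.501, -0.499]
force: [0.6, 0.5, -0.3]
grip_width: 0.036
turn [1.046e+00 1.000e-03 2.000e-03] sign 1 shift in target axes [0.0036 0.0589 0.2256]
turn [-2.096e+00 -3.000e-03  1.000e-03] sign -1 shift in target axes [ 0.0036 -0.0589 -0.2256]
t 13.9 p [0.6019 0.0018 0.1636] jawyaw -0.1 shift in current axes [ 0.0039 -0.1656  0.164 ] j [ 0.28  0.36 -0.45  1.58  0.16  1.24 -0.2 ] F [ 0.6  0.5 -0.3] w 0.036
```

```bash
python3 -m inch '[[70,0,-0.035,0.035,0.0,0,0],[70,0,-0.035,0.035,0,0,0],[70,0,-0.035,0.035,0,0,0],[70,0,-0.035,0.035,0,0,0],[70,0,-0.005,0.0,0.15,0,0],[70,0,0,0,0.15,0,0],[70,0,0,0,0.15,0,0],[70,0,0,0,0.15,0,0],[70,0,0,0,0.15,0,0],[70,0,0,0,0.15,0,0]]';python3 -m inch '[[70,0,0,0,0.14,0,0],[70,0,0,0,0,0,0]]';python3 go.py 0.436 -0.162 0.08 -60
python3 - <<'E'
from h import *
for n in("scene","top"):
    p,d=env.camera(n); np.save(n+"2.npy",d); cv2.imwrite(f"pics/{n}2.png",p)
p=cv2.imread("pics/scene2.png")[80:290,130:400]; cv2.imwrite("pics/s2.png",cv2.resize(p,None,fx=2.5,fy=2.5))
E
```

```text
time: 14.9
ee_pos: [0.4522, -0.1434, 0.1636]
tool_rot: [0.669, 0.233, -0.666, 0.234]
force: [0.1, 0.1, 0.2]
grip_width: 0.0612
time: 15.1
ee_pos: [0.4523, -0.1434, 0.1635]
tool_rot: [0.685, 0.183, -0.681, 0.184]
force: [0.1, -0.4, 0.9]
grip_width: 0.061
turn [ 0.002 -0.004 -0.003] sign 1 shift in target axes [0.0835 0.0079 0.0234]
turn [-3.14   0.005 -0.007] sign -1 shift in target axes [ 0.0835 -0.0079 -0.0234]
t 15.1 p [ 0.4523 -0.1434  0.1635] jawyaw -59.9 shift in current axes [0.0834 0.0076 0.0238] j [ 0.54  0.06 -0.34  1.91  0.02  1.17 -0.85] F [ 0.1 -0.4  0.9] w 0.061
```

View pics/s2.png

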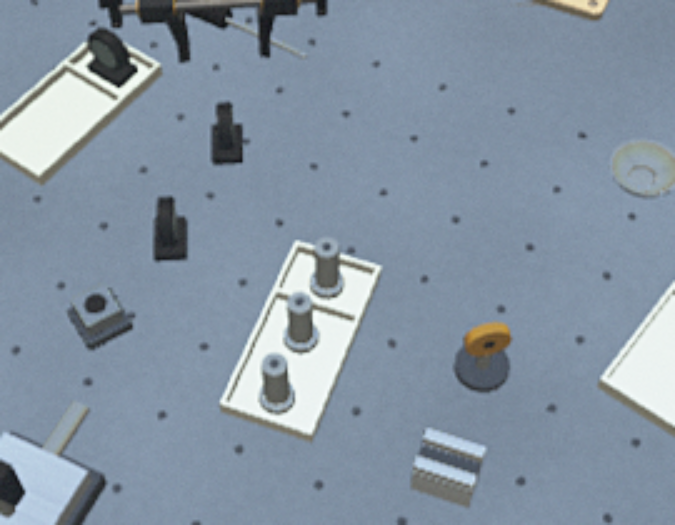

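The scene view shows both posts upright in the post tray, at crop (275,382) and (300,322), and the jaws lined up across lens mount A at (227,135). Next I'll pick up lens A.

```bash
python3 -m inch '[[70,0.03,0.008,0.023,0,0,0],[70,0.04,0,0,0,0,0],[70,0.02,0,0,0,0,0],[70,0,0,0,0,0,0]]';python3 go.py 0.436 -0.162 0.024 -60
```

```text
time: 15.6
ee_pos: [0.438, -0.163, 0.072]
tool_rot: [0.684, 0.19, -0.678, 0.193]
force: [-1.3, 0.1, -0.7]
grip_width: 0.0609
turn [ 0.026 -0.007 -0.007] sign 1 shift in target axes [ 0.048  -0.0019  0.0012]
turn [-3.116  0.011 -0.011] sign -1 shift in target axes [ 0.048   0.0019 -0.0012]
t 15.6 p [ 0.438 -0.163  0.072] jawyaw -58.5 shift in current axes [ 0.048  -0.0022  0.0015] j [ 0.56  0.15 -0.32  2.03  0.06  0.96 -0.81] F [-1.3  0.1 -0.7] w 0.0609
```

```bash
python3 -m inch '[[70,0.02,-0.002,0.001,0.026,-0.007,-0.007],[70,0.02,0,0,0,0,0],[60,0.008,0,0,0,0,0],[60,0,0,0,0,0,0]]';python3 go.py 0.436 -0.162 0.024 -60
```

```text
time: 16.0
ee_pos: [0.4388, -0.1623, 0.0263]
tool_rot: [0.683, 0.185, -0.681, 0.187]
force: [-0.0, -0.6, -0.4]
grip_width: 0.0541
turn [ 0.009 -0.002 -0.003] sign 1 shift in target axes [ 0.0023 -0.0016  0.0023]
turn [-3.133  0.004 -0.004] sign -1 shift in target axes [ 0.0023  0.0016 -0.0023]
t 16.0 p [ 0.4388 -0.1623  0.0263] jawyaw -59.5 shift in current axes [ 0.0023 -0.0017  0.0023] j [ 0.55  0.23 -0.31  2.06  0.09  0.87 -0.86] F [-0.  -0.6 -0.4] w 0.0541
```

```bash
python3 -m inch '[[40,0.002,-0.002,0.002,0.009,0,0],[0,0,0,0,0,0,0],[0,0,0,0,0,0,0],[0,0,0,0,0,0,0],[0,0,0,0,0,0,0],[0,0,0,0,0,0,0],[0,0,0,0,0,0,0],[0,0,0,0,0,0,0]]';python3 go.py 0.436 -0.162 0.024 -60
```

```text
time: 16.8
ee_pos: [0.4383, -0.1623, 0.0282]
tool_rot: [0.686, 0.181, -0.68, 0.185]
force: [0.1, -0.2, -0.5]
grip_width: 0.0138
turn [ 0.001 -0.006 -0.007] sign 1 shift in target axes [ 0.0042 -0.0014  0.0018]
turn [-3.141  0.011 -0.009] sign -1 shift in target axes [ 0.0042  0.0014 -0.0018]
t 16.8 p [ 0.4383 -0.1623  0.0282] jawyaw -59.9 shift in current axes [ 0.0042 -0.0014  0.0018] j [ 0.55  0.22 -0.31  2.06  0.09  0.86 -0.86] F [ 0.1 -0.2 -0.5] w 0.0138
```

```bash
python3 -m inch '[[0,-0.04,0,0,0,0,0],[0,-0.05,0,0,0,-0.006,-0.007],[0,-0.03,0,0,0,0,0],[0,0,0,0,0,0,0]]';python3 go.py 0.5135 -0.340 0.14 -101.2
```

```text
time: 17.2
ee_pos: [0.4359, -0.1613, 0.1509]
tool_rot: [-0.681, -0.185, 0.684, -0.182]
force: [0.7, 0.7, -1.1]
grip_width: 0.0136
turn [0.721 0.005 0.003] sign 1 shift in target axes [ 0.0109  0.1602 -0.1108]
turn [-2.421 -0.004  0.006] sign -1 shift in target axes [ 0.0109 -0.1602  0.1108]
t 17.2 p [ 0.4359 -0.1613  0.1509] jawyaw -59.9 shift in current axes [0.0101 0.1936 0.0224] j [ 0.57  0.06 -0.32  1.94  0.02  1.15 -0.8 ] F [ 0.7  0.7 -1.1] w 0.0136
```

```bash
python3 -m inch '[[0,0,0.045,0.005,0,0,0],[0,0,0.045,0.005,0,0,0],[0,0,0.045,0.005,0,0,0],[0,0,0.045,0.005,0,0,0],[0,0,0.005,0,0.144,0,0],[0,0,0,0,0.144,0,0],[0,0,0,0,0.144,0,0],[0,0,0,0,0.144,0,0],[0,0,0,0,0.144,0,0],[0,0,0,0,0,0,0]]';python3 go.py 0.5135 -0.340 0.07 -101.2
```

```text
time: 18.2
ee_pos: [0.5108, -0.3372, 0.1386]
tool_rot: [-0.697, 0.075, 0.709, 0.078]
force: [-0.5, 0.5, -1.6]
grip_width: 0.0138
turn [-0.021  0.017  0.002] sign 1 shift in target axes [ 0.0686  0.0023 -0.0032]
turn [ 3.12e+00  3.00e-03 -2.60e-02] sign -1 shift in target axes [ 0.0686 -0.0023  0.0032]
t 18.2 p [ 0.5108 -0.3372  0.1386] jawyaw -102.4 shift in current axes [ 0.0685  0.0023 -0.0044] j [ 0.58  0.37 -0.09  1.58  0.04  1.2  -1.31] F [-0.5  0.5 -1.6] w 0.0138
```

```bash
python3 -m inch '[[0,0.035,0.002,-0.003,-0.021,0.017,0.002],[0,0.03,0,0,0,0,0],[0,0.015,0,0,0,0,0],[0,0,0,0,0,0,0]]';python3 go.py 0.5135 -0.340 0.0322 -101.2
```

```text
time: 18.6
ee_pos: [0.5123, -0.3389, 0.0536]
tool_rot: [-0.704, 0.062, 0.705, 0.062]
force: [-0.7, 0.3, -0.4]
grip_width: 0.0139
turn [0.019 0.001 0.   ] sign 1 shift in target axes [ 0.0214  0.0009 -0.0014]
turn [-3.122e+00 -1.000e-03  1.000e-03] sign -1 shift in target axes [ 0.0214 -0.0009  0.0014]
t 18.6 p [ 0.5123 -0.3389  0.0536] jawyaw -100.1 shift in current axes [ 0.0214  0.0009 -0.0014] j [ 0.59  0.45 -0.1   1.67  0.05  1.02 -1.27] F [-0.7  0.3 -0.4] w 0.0139
```

```bash
python3 -m inch '[[0,0.01,0.001,-0.001,0.019,0,0],[0,0.007,0,0,0,0,0],[0,0.002,0,0,0,0,0],[0,0,0,0,0,0,0]]';python3 go.py 0.5135 -0.340 0.0322 -101.2
```

```text
time: 19.0
ee_pos: [0.5139, -0.3405, 0.0344]
tool_rot: [0.704, -0.068, -0.704, -0.067]
force: [0.2, -0.3, -0.6]
grip_width: 0.0138
turn [ 0.004 -0.001 -0.   ] sign 1 shift in target axes [ 0.0022 -0.0004  0.0005]
turn [-3.137e+00  0.000e+00 -1.000e-03] sign -1 shift in target axes [ 0.0022  0.0004 -0.0005]
t 19.0 p [ 0.5139 -0.3405  0.0344] jawyaw -101.0 shift in current axes [ 0.0022 -0.0004  0.0005] j [ 0.59  0.48 -0.1   1.67  0.05  0.99 -1.29] F [ 0.2 -0.3 -0.6] w 0.0138
```

```bash
python3 -m inch '[[0,0.002,0,0,0,0,0],[0,0.001,0,0,0,0,0],[0,0,0,0,0,0,0],[0,0,0,0,0,0,0]]';python3 go.py 0.5135 -0.340 0.0322 -101.2
```

```text
time: 19.4
ee_pos: [0.5149, -0.3411, 0.0329]
tool_rot: [0.705, -0.068, -0.703, -0.067]
force: [0.2, 0.5, -0.2]
grip_width: 0.014
turn [ 0.005 -0.003 -0.001] sign 1 shift in target axes [ 0.0007 -0.0008  0.0016]
turn [-3.137e+00  2.000e-03 -5.000e-03] sign -1 shift in target axes [ 0.0007  0.0008 -0.0016]
t 19.4 p [ 0.5149 -0.3411  0.0329] jawyaw -100.9 shift in current axes [ 0.0006 -0.0008  0.0016] j [ 0.59  0.48 -0.1   1.67  0.05  0.98 -1.29] F [ 0.2  0.5 -0.2] w 0.014
```

```bash
python3 -m inch '[[0,0.001,0,0,0,0,0],[0,0,0,0,0,0,0],[15,0,0,0,0,0,0],[30,0,0,0,0,0,0],[45,0,0,0,0,0,0],[45,0,0,0,0,0,0],[45,-0.03,0,0,0,0,0],[45,-0.05,0,0,0,0,0],[45,-0.05,0,0,0,0,0],[45,0,0,0,0,0,0]]';python3 go.py 0.559 -0.157 0.14 -60
```

```text
time: 20.4
ee_pos: [0.5138, -0.3404, 0.1654]
tool_rot: [0.704, -0.067, -0.704, -0.067]
force: [1.3, -1.2, -0.6]
grip_width: 0.0389
turn [-0.714 -0.001 -0.   ] sign 1 shift in target axes [ 0.0254 -0.1362 -0.1308]
turn [ 2.428e+00 -0.000e+00  1.000e-03] sign -1 shift in target axes [0.0254 0.1362 0.1308]
t 20.4 p [ 0.5138 -0.3404  0.1654] jawyaw -100.9 shift in current axes [ 0.0254 -0.1886 -0.0097] j [ 0.59  0.35 -0.1   1.56  0.04  1.23 -1.28] F [ 1.3 -1.2 -0.6] w 0.0389
```

```bash
python3 -m inch '[[60,0,-0.046,-0.002,0,0,0],[70,0,-0.046,-0.002,0,0,0],[70,0.01,-0.046,-0.002,0,0,0],[70,0.01,-0.042,-0.002,0,0,0],[70,0,0,0,-0.145,0,0],[70,0,0,0,-0.145,0,0],[70,0,0,0,-0.145,0,0],[70,0,0,0,-0.145,0,0],[70,0,0,0,-0.135,0,0],[70,0,0,0,0,0,0]]';python3 go.py 0.559 -0.157 0.08 -60
```

```text
time: 21.4
ee_pos: [0.5591, -0.1585, 0.1464]
tool_rot: [0.684, 0.187, -0.679, 0.191]
force: [-0.7, 0.4, -0.8]
grip_width: 0.061
turn [ 0.018 -0.006 -0.007] sign 1 shift in target axes [ 0.0664 -0.0014 -0.0006]
turn [-3.124  0.011 -0.009] sign -1 shift in target axes [0.0664 0.0014 0.0006]
t 21.4 p [ 0.5591 -0.1585  0.1464] jawyaw -59.0 shift in current axes [ 0.0664 -0.0018 -0.0003] j [ 0.44  0.3  -0.3   1.67  0.1   1.17 -0.9 ] F [-0.7  0.4 -0.8] w 0.061
```

Run:
```python
from h import *
for n in("scene","top"):
    p,d=env.camera(n); np.save(n+"3.npy",d); cv2.imwrite(f"pics/{n}3.png",p)
p=cv2.imread("pics/scene3.png")[60:260,90:360]; cv2.imwrite("pics/s3.png",cv2.resize(p,None,fx=2.5,fy=2.5))
```

```text
(no output)
```

View pics/s3.png

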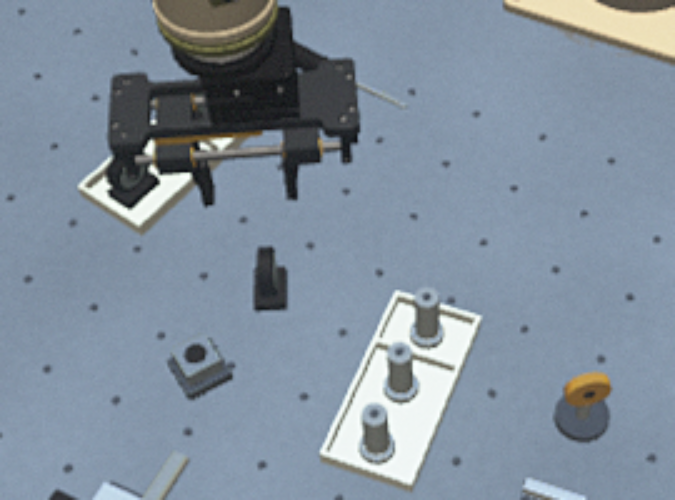

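Lens A stands in its tray at crop (133,180), partly hidden by the gripper. Lens B at (268,280) sits under the open jaws. Going down on it.

```bash
python3 -m inch '[[70,0.035,-0.001,0,0.018,-0.006,-0.007],[70,0.035,0,0,0,0,0],[70,0.03,0,0,0,0,0],[70,0.005,0,0,0,0,0],[70,0,0,0,0,0,0]]';python3 go.py 0.559 -0.157 0.026 -60
```

```text
time: 22.0
ee_pos: [0.5608, -0.1588, 0.0405]
tool_rot: [0.687, 0.173, -0.684, 0.175]
force: [0.2, 0.4, -0.3]
grip_width: 0.0606
turn [-0.027 -0.002 -0.004] sign 1 shift in target axes [ 0.0145 -0.0024  0.0006]
turn [ 3.115 -0.006  0.004] sign -1 shift in target axes [ 0.0145  0.0024 -0.0006]
t 22.0 p [ 0.5608 -0.1588  0.0405] jawyaw -61.5 shift in current axes [ 0.0145 -0.0025  0.0007] j [ 0.42  0.42 -0.28  1.76  0.14  0.98 -0.98] F [ 0.2  0.4 -0.3] w 0.0606
```

```bash
python3 -m inch '[[70,0.009,-0.0025,0.001,-0.027,0,0],[60,0.005,0,0,0,0,0],[30,0,0,0,0,0,0],[0,0,0,0,0,0,0],[0,0,0,0,0,0,0],[0,0,0,0,0,0,0],[0,0,0,0,0,0,0],[0,0,0,0,0,0,0],[0,0,0,0,0,0,0]]';python3 go.py 0.559 -0.157 0.026 -60
```

```text
time: 22.9
ee_pos: [0.5619, -0.1578, 0.0311]
tool_rot: [0.687, 0.18, -0.679, 0.185]
force: [-0.4, -0.1, -0.8]
grip_width: 0.0138
turn [-0.    -0.008 -0.01 ] sign 1 shift in target axes [ 0.0051 -0.0022  0.0021]
turn [ 3.141 -0.015  0.012] sign -1 shift in target axes [ 0.0051  0.0022 -0.0021]
t 22.9 p [ 0.5619 -0.1578  0.0311] jawyaw -60.0 shift in current axes [ 0.0051 -0.0022  0.0021] j [ 0.43  0.43 -0.28  1.77  0.14  0.95 -0.96] F [-0.4 -0.1 -0.8] w 0.0138
```

```bash
python3 -m inch '[[0,0,0,0,0,0,0],[0,-0.04,0,0,0,0,0],[0,-0.05,0,0,0,-0.008,-0.01],[0,-0.04,0,0,0,0,0],[0,0,0,0,0,0,0]]';python3 go.py 0.4565 -0.3288 0.15 -101.2
```

```text
time: 23.4
ee_pos: [0.5592, -0.1569, 0.1635]
tool_rot: [-0.681, -0.184, 0.685, -0.182]
force: [0.7, -0.2, -1.1]
grip_width: 0.0143
turn [0.719 0.006 0.003] sign 1 shift in target axes [0.0135 0.1885 0.0673]
turn [-2.423 -0.004  0.007] sign -1 shift in target axes [ 0.0135 -0.1885 -0.0673]
t 23.4 p [ 0.5592 -0.1569  0.1635] jawyaw -60.0 shift in current axes [0.0138 0.0976 0.1748] j [ 0.44  0.3  -0.3   1.64  0.09  1.22 -0.92] F [ 0.7 -0.2 -1.1] w 0.0143
```

```bash
python3 -m inch '[[0,0,0.023,0.042,0,0,0],[0,0,0.023,0.042,0,0,0],[0,0,0.023,0.042,0,0,0],[0,0,0.023,0.042,0,0,0],[0,0,0.004,0.005,0.144,0,0],[0,0,0,0,0.144,0,0],[0,0,0,0,0.144,0,0],[0,0,0,0,0.144,0,0],[0,0,0,0,0.144,0,0],[0,0,0,0,0,0,0]]';python3 go.py 0.4565 -0.3288 0.07 -101.2
```

```text
time: 24.4
ee_pos: [0.451, -0.3328, 0.1587]
tool_rot: [-0.7, 0.075, 0.706, 0.077]
force: [0.6, 0.2, 0.5]
grip_width: 0.014
turn [-0.019  0.009  0.002] sign 1 shift in target axes [ 0.0887 -0.005  -0.0046]
turn [ 3.122e+00  3.000e-03 -1.400e-02] sign -1 shift in target axes [0.0887 0.005  0.0046]
t 24.4 p [ 0.451  -0.3328  0.1587] jawyaw -102.3 shift in current axes [ 0.0886 -0.0049 -0.0053] j [ 0.64  0.25 -0.1   1.71  0.03  1.2  -1.25] F [0.6 0.2 0.5] w 0.014
```

```bash
python3 -m inch '[[0,0.035,-0.005,-0.005,-0.019,0.009,0.002],[0,0.035,0,0,0,0,0],[0,0.025,0,0,0,0,0],[0,0,0,0,0,0,0]]';python3 go.py 0.4565 -0.3288 0.0351 -101.2
```

```text
time: 24.8
ee_pos: [0.4572, -0.3286, 0.0603]
tool_rot: [0.705, -0.062, -0.704, -0.062]
force: [-1.3, 0.1, -1.0]
grip_width: 0.0138
turn [ 0.019 -0.002 -0.   ] sign 1 shift in target axes [0.0252 0.0004 0.0007]
turn [-3.122e+00  1.000e-03 -3.000e-03] sign -1 shift in target axes [ 0.0252 -0.0004 -0.0007]
t 24.8 p [ 0.4572 -0.3286  0.0603] jawyaw -100.1 shift in current axes [0.0252 0.0003 0.0007] j [ 0.63  0.35 -0.1   1.8   0.04  0.99 -1.24] F [-1.3  0.1 -1. ] w 0.0138
```

```bash
python3 -m inch '[[0,0.012,0,0,0.019,0,0],[0,0.007,0,0,0,0,0],[0,0.002,0,0,0,0,0],[0,0,0,0,0,0,0]]';python3 go.py 0.4565 -0.3288 0.0351 -101.2
```

```text
time: 25.2
ee_pos: [0.4586, -0.3295, 0.0404]
tool_rot: [0.705, -0.068, -0.702, -0.067]
force: [0.2, 0.7, -0.1]
grip_width: 0.0137
turn [ 0.004 -0.004 -0.002] sign 1 shift in target axes [ 0.0053 -0.0003  0.0022]
turn [-3.137e+00  2.000e-03 -7.000e-03] sign -1 shift in target axes [ 0.0053  0.0003 -0.0022]
t 25.2 p [ 0.4586 -0.3295  0.0404] jawyaw -101.0 shift in current axes [ 0.0053 -0.0003  0.0022] j [ 0.63  0.37 -0.1   1.82  0.05  0.95 -1.25] F [ 0.2  0.7 -0.1] w 0.0137
```

```bash
python3 -m inch '[[0,0.003,0,0.002,0,-0.004,-0.002],[0,0.002,0,0,0,0,0],[0,0.0,0,0,0,0,0],[0,0.001,0,0,0,0,0],[0,0,0,0,0,0,0]]';python3 go.py 0.4565 -0.3288 0.0351 -101.2
```

```text
time: 25.7
ee_pos: [0.4576, -0.33, 0.036]
tool_rot: [0.705, -0.068, -0.703, -0.067]
force: [1.4, 0.0, -1.8]
grip_width: 0.0137
turn [ 0.005 -0.003 -0.001] sign 1 shift in target axes [ 0.0009 -0.0009  0.0013]
turn [-3.137e+00  1.000e-03 -5.000e-03] sign -1 shift in target axes [ 0.0009  0.0009 -0.0013]
t 25.7 p [ 0.4576 -0.33    0.036 ] jawyaw -100.9 shift in current axes [ 0.0009 -0.0009  0.0013] j [ 0.63  0.38 -0.1   1.82  0.05  0.94 -1.25] F [ 1.4  0.  -1.8] w 0.0137
```

```bash
python3 -m inch '[[0,0.001,0,0,0,0,0],[0,0,0,0,0,0,0],[15,0,0,0,0,0,0],[30,0,0,0,0,0,0],[45,0,0,0,0,0,0],[45,0,0,0,0,0,0],[45,-0.03,0,0,0,0,0],[45,-0.05,0,0,0,0,0],[45,-0.05,0,0,0,0,0],[45,0,0,0,0,0,0]]';python3 go.py 0.67 0.1675 0.16 5.5
```

```text
time: 26.7
ee_pos: [0.4566, -0.3293, 0.1687]
tool_rot: [0.704, -0.067, -0.704, -0.067]
force: [1.1, -0.5, -0.5]
grip_width: 0.0391
turn [-1.857e+00 -1.000e-03 -1.000e-03] sign 1 shift in target axes [ 0.0087  0.2601 -0.474 ]
turn [ 1.284e+00 -0.000e+00  1.000e-03] sign -1 shift in target axes [ 0.0087 -0.2601  0.474 ]
t 26.7 p [ 0.4566 -0.3293  0.1687] jawyaw -100.9 shift in current axes [ 0.0091 -0.5282 -0.1155] j [ 0.63  0.24 -0.1   1.7   0.02  1.21 -1.24] F [ 1.1 -0.5 -0.5] w 0.0391
```

```bash
python3 -m inch '[[60,0,-0.047,-0.0105,0,0,0],[60,0,-0.047,-0.0105,0,0,0],[80,0,-0.047,-0.0105,0,0,0],[80,0,-0.047,-0.0105,0,0,0],[80,0,-0.047,-0.0105,0,0,0],[80,0,-0.047,-0.0105,0,0,0],[80,0,-0.047,-0.0105,0,0,0],[80,0,-0.047,-0.0105,0,0,0],[80,0,-0.047,-0.0105,0,0,0],[80,0,-0.047,-0.0105,0,0,0]]';python3 go.py 0.67 0.1675 0.16 5.5
```

```text
time: 27.7
ee_pos: [0.6581, 0.1161, 0.1709]
tool_rot: [0.707, -0.076, -0.699, -0.072]
force: [1.5, -0.3, 0.4]
grip_width: 0.0697
turn [-1.876 -0.003 -0.014] sign 1 shift in target axes [ 0.0109  0.0168 -0.05  ]
turn [ 1.266 -0.013  0.003] sign -1 shift in target axes [ 0.0109 -0.0168  0.05  ]
t 27.7 p [0.6581 0.1161 0.1709] jawyaw -102.0 shift in current axes [ 0.0107 -0.0528 -0.0009] j [ 0.    0.47 -0.35  1.4   0.17  1.29 -2.14] F [ 1.5 -0.3  0.4] w 0.0697
```

```bash
python3 -m inch '[[80,0,0,0,-0.15,0,0],[80,0,0,0,-0.15,0,0],[80,0,0,0,-0.15,0,0],[80,0,0,0,-0.15,0,0],[80,0,0,0,-0.15,0,0],[80,0,0,0,-0.15,0,0],[80,0,0,0,-0.15,0,0],[80,0,0,0,-0.15,0,0],[80,0,0,0,-0.15,0,0],[80,0,0,0,-0.15,0,0]]';python3 go.py 0.67 0.1675 0.16 5.5
python3 - <<'E'
from h import *
for n in("scene","top"):
    p,d=env.camera(n); np.save(n+"4.npy",d); cv2.imwrite(f"pics/{n}4.png",p)
p=cv2.imread("pics/scene4.png")[60:290,100:440]; cv2.imwrite("pics/s4.png",cv2.resize(p,None,fx=2.3,fy=2.3))
E
```

```text
time: 28.7
ee_pos: [0.6584, 0.1294, 0.167]
tool_rot: [0.566, 0.425, -0.561, 0.429]
force: [0.3, -0.3, -0.5]
grip_width: 0.0693
turn [-0.37   0.    -0.009] sign 1 shift in target axes [ 0.007   0.0152 -0.0368]
turn [ 2.772 -0.012 -0.   ] sign -1 shift in target axes [ 0.007  -0.0152  0.0368]
t 28.7 p [0.6584 0.1294 0.167 ] jawyaw -15.7 shift in current axes [ 0.007   0.0008 -0.0398] j [ 0.16  0.53 -0.61  1.38  0.31  1.32 -0.73] F [ 0.3 -0.3 -0.5] w 0.0693
```

View pics/s4.png

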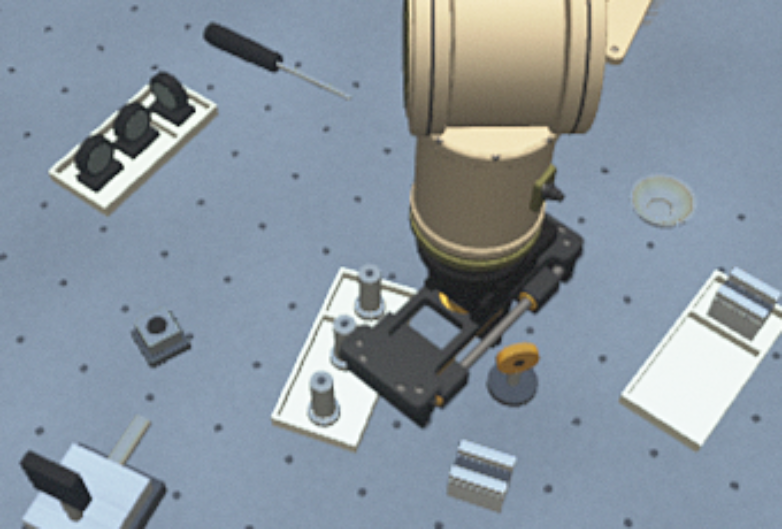

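The lens tray holds both mounts upright next to its sample, at crop (133,128) and (97,160). Both posts are in place too. Next is the carrier at crop (482,475).

```bash
python3 -m inch '[[100,0,0.0,-0.03,-0.123,0,0],[100,0,0.005,-0.005,-0.123,0,0],[100,0,0.005,-0.004,-0.123,0,0],[100,0,0,0,0,0,0]]';python3 go.py 0.67 0.1675 0.08 5.5
```

```text
time: 29.2
ee_pos: [0.6783, 0.1667, 0.1665]
tool_rot: [0.481, 0.518, -0.477, 0.523]
force: [-0.1, 0.3, 0.3]
grip_width: 0.0862
turn [-0.013  0.001 -0.008] sign 1 shift in target axes [ 0.0865 -0.0082 -0.0016]
turn [ 3.128e+00 -1.300e-02 -2.000e-03] sign -1 shift in target axes [0.0865 0.0082 0.0016]
t 29.2 p [0.6783 0.1667 0.1665] jawyaw 4.7 shift in current axes [ 0.0864 -0.009  -0.0016] j [ 0.12  0.61 -0.66  1.29  0.37  1.36 -0.44] F [-0.1  0.3  0.3] w 0.0862
```

```bash
python3 -m inch '[[100,0.03,-0.008,-0.001,-0.013,0,-0.008],[100,0.035,0,0,0,0,0],[100,0.03,0,0,0,0,0],[100,0,0,0,0,0,0]]';python3 go.py 0.67 0.1675 0.018 5.5
```

```text
time: 29.6
ee_pos: [0.6709, 0.1659, 0.0696]
tool_rot: [0.484, 0.515, -0.483, 0.517]
force: [-0.1, -0.2, -0.4]
grip_width: 0.0867
turn [-0.03   0.001 -0.003] sign 1 shift in target axes [ 0.0516 -0.0007 -0.0017]
turn [ 3.112e+00 -5.000e-03 -2.000e-03] sign -1 shift in target axes [0.0516 0.0007 0.0017]
t 29.6 p [0.6709 0.1659 0.0696] jawyaw 3.8 shift in current axes [ 0.0516 -0.0009 -0.0017] j [ 0.12  0.67 -0.64  1.41  0.41  1.19 -0.49] F [-0.1 -0.2 -0.4] w 0.0867
```

```bash
python3 -m inch '[[100,0.02,-0.001,-0.002,-0.03,0,0],[100,0.02,0,0,0,0,0],[100,0.009,0,0,0,0,0],[100,0,0,0,0,0,0]]';python3 go.py 0.67 0.1675 0.018 5.5
```

```text
time: 30.0
ee_pos: [0.6721, 0.1672, 0.0248]
tool_rot: [0.482, 0.517, -0.478, 0.521]
force: [-0.5, 0.0, 0.8]
grip_width: 0.087
turn [-0.018  0.001 -0.008] sign 1 shift in target axes [ 0.0068 -0.0021 -0.0005]
turn [ 3.124e+00 -1.200e-02 -2.000e-03] sign -1 shift in target axes [0.0068 0.0021 0.0005]
t 30.0 p [0.6721 0.1672 0.0248] jawyaw 4.5 shift in current axes [ 0.0068 -0.0022 -0.0005] j [ 0.11  0.72 -0.62  1.44  0.44  1.12 -0.5 ] F [-0.5  0.   0.8] w 0.087
```

```bash
python3 -m inch '[[80,0.007,-0.002,0,-0.018,0,-0.008],[60,0,0,0,0,0,0],[0,0,0,0,0,0,0],[0,0,0,0,0,0,0],[0,0,0,0,0,0,0],[0,0,0,0,0,0,0],[0,0,0,0,0,0,0],[0,0,0,0,0,0,0]]';python3 go.py 0.67 0.1675 0.018 5.5
```

```text
time: 30.8
ee_pos: [0.6726, 0.1676, 0.0227]
tool_rot: [0.477, 0.521, -0.475, 0.524]
force: [-0.3, 0.2, 0.1]
grip_width: 0.036
turn [-0.002  0.001 -0.005] sign 1 shift in target axes [ 0.0047 -0.0026 -0.0002]
turn [ 3.139e+00 -8.000e-03 -1.000e-03] sign -1 shift in target axes [0.0047 0.0026 0.0002]
t 30.8 p [0.6726 0.1676 0.0227] jawyaw 5.4 shift in current axes [ 0.0047 -0.0026 -0.0002] j [ 0.11  0.72 -0.62  1.43  0.44  1.12 -0.49] F [-0.3  0.2  0.1] w 0.036
```

```bash
python3 -m inch '[[0,0,0,0,0,0,0],[0,-0.04,0,0,0,0,0],[0,-0.05,0,0,0,0,-0.005],[0,-0.04,0,0,0,0,0],[0,0,0,0,0,0,0]]';python3 go.py 0.48 0.3085 0.14 -13.2
```

```text
time: 31.3
ee_pos: [0.6703, 0.167, 0.1539]
tool_rot: [0.474, 0.524, -0.478, 0.522]
force: [0.6, 0.3, -1.7]
grip_width: 0.0356
turn [0.324 0.002 0.006] sign 1 shift in target axes [ 0.0139 -0.2176 -0.0943]
turn [-2.817 -0.009  0.003] sign -1 shift in target axes [0.0139 0.2176 0.0943]
t 31.3 p [0.6703 0.167  0.1539] jawyaw 5.4 shift in current axes [ 0.0149 -0.176  -0.1588] j [ 0.13  0.61 -0.67  1.32  0.37  1.35 -0.44] F [ 0.6  0.3 -1.7] w 0.0356
```

```bash
python3 -m inch '[[0,0,-0.035,-0.032,0,0,0],[0,0,-0.035,-0.032,0,0,0],[0,0,-0.035,-0.032,0,0,0],[0,0,-0.035,-0.032,0,0,0],[0,0,-0.03,-0.028,0.11,0,0],[0,0,0,0,0.11,0,0],[0,0,0,0,0.105,0,0],[0,0,0,0,0,0,0],[0,0,0,0,0,0,0]]';python3 go.py 0.48 0.3085 0.07 -13.2
```

```text
time: 32.2
ee_pos: [0.4774, 0.3095, 0.1493]
tool_rot: [-0.553, -0.437, 0.56, -0.436]
force: [0.2, 0.9, -2.1]
grip_width: 0.0359
turn [-0.01   0.007  0.007] sign 1 shift in target axes [0.0793 0.0027 0.0004]
turn [ 3.132  0.011 -0.011] sign -1 shift in target axes [ 0.0793 -0.0027 -0.0004]
t 32.2 p [0.4774 0.3095 0.1493] jawyaw -13.8 shift in current axes [ 0.0793  0.0033 -0.0002] j [-0.05  0.36 -0.74  1.67  0.25  1.22 -1.08] F [ 0.2  0.9 -2.1] w 0.0359
```

```bash
python3 -m inch '[[0,0.035,0.003,0,-0.01,0.007,0.007],[0,0.035,0,0,0,0,0],[0,0.025,0,0,0,0,0],[0,0,0,0,0,0,0]]';python3 go.py 0.48 0.3085 0.0267 -13.2
```

```text
time: 32.6
ee_pos: [0.4823, 0.3071, 0.0511]
tool_rot: [0.553, 0.441, -0.552, 0.442]
force: [-1.0, -0.9, -0.7]
grip_width: 0.0356
turn [ 0.009 -0.001 -0.001] sign 1 shift in target axes [ 0.0244 -0.0025 -0.0008]
turn [-3.133e+00  2.000e-03 -2.000e-03] sign -1 shift in target axes [0.0244 0.0025 0.0008]
t 32.6 p [0.4823 0.3071 0.0511] jawyaw -12.7 shift in current axes [ 0.0244 -0.0026 -0.0008] j [-0.08  0.47 -0.7   1.76  0.34  1.04 -1.12] F [-1.  -0.9 -0.7] w 0.0356
```

```bash
python3 -m inch '[[0,0.012,-0.002,-0.001,0.009,0,0],[0,0.006,0,0,0,0,0],[0,0.002,0,0,0,0,0],[0,0,0,0,0,0,0]]';python3 go.py 0.48 0.3085 0.0267 -13.2
```

```text
time: 33.0
ee_pos: [0.4823, 0.3092, 0.0323]
tool_rot: [0.556, 0.439, -0.552, 0.44]
force: [-1.6, 0.1, -1.2]
grip_width: 0.0355
turn [ 0.001 -0.003 -0.003] sign 1 shift in target axes [ 0.0056 -0.0021  0.0012]
turn [-3.141  0.005 -0.005] sign -1 shift in target axes [ 0.0056  0.0021 -0.0012]
t 33.0 p [0.4823 0.3092 0.0323] jawyaw -13.2 shift in current axes [ 0.0055 -0.0021  0.0012] j [-0.09  0.49 -0.68  1.77  0.36  1.   -1.14] F [-1.6  0.1 -1.2] w 0.0355
```

```bash
python3 -m inch '[[0,0.004,-0.002,0.001,0,-0.003,-0.003],[0,0.002,0,0,0,0,0],[0,0,0,0,0,0,0],[0,0,0,0,0,0,0]]';python3 go.py 0.48 0.3085 0.0267 -13.2
```

```text
time: 33.4
ee_pos: [0.481, 0.3093, 0.0276]
tool_rot: [0.555, 0.439, -0.553, 0.44]
force: [1.0, -0.0, -1.4]
grip_width: 0.0354
turn [ 0.001 -0.002 -0.002] sign 1 shift in target axes [ 0.0009 -0.0008  0.0011]
turn [-3.14e+00  4.00e-03 -3.00e-03] sign -1 shift in target axes [ 0.0009  0.0008 -0.0011]
t 33.4 p [0.481  0.3093 0.0276] jawyaw -13.1 shift in current axes [ 0.0009 -0.0008  0.0011] j [-0.09  0.5  -0.68  1.78  0.37  1.   -1.15] F [ 1.  -0.  -1.4] w 0.0354
```

```bash
python3 -m inch '[[0,0.001,0,0,0,0,0],[0,0,0,0,0,0,0],[45,0,0,0,0,0,0],[60,0,0,0,0,0,0],[65,0,0,0,0,0,0],[65,0,0,0,0,0,0],[65,-0.03,0,0,0,0,0],[65,-0.05,0,0,0,0,0],[65,-0.05,0,0,0,0,0],[65,0,0,0,0,0,0]]'; python3 -m inch '[[65,-0.05,0,0,0,0,0],[65,-0.05,-0.03,0,0,0,0],[65,0,-0.04,0,0,0,0],[65,0,-0.04,0,0,0,0],[65,0,0,0,0,0,0]]'
python3 - <<'E'
from h import *
for n in("scene","top"):
    p,d=env.camera(n); np.save(n+"5.npy",d); cv2.imwrite(f"pics/{n}5.png",p)
p=cv2.imread("pics/scene5.png")[60:290,100:440]; cv2.imwrite("pics/s5.png",cv2.resize(p,None,fx=2.3,fy=2.3))
p=cv2.imread("pics/top5.png")[130:300,90:410]; cv2.imwrite("pics/t5.png",cv2.resize(p,None,fx=2.4,fy=2.4))
for n in("top","scene"):
  for k in(0,5):
    W=cloud(n,np.load(f"{n}{k}.npy"))
    for name,c,zl,zh in [("iris",(.56,.156),.03,.08),("det",(.663,-.17),.02,.04)]:
        s=(np.hypot(W[...,0]-c[0],W[...,1]-c[1])<.045)&(W[...,2]>zl)&(W[...,2]<zh)
        print(n,k,name,W[s].mean(0).round(4),s.sum())
E
```

```text
time: 34.4
ee_pos: [0.4801, 0.3093, 0.161]
tool_rot: [0.554, 0.44, -0.553, 0.44]
force: [0.2, 0.4, -0.3]
grip_width: 0.0564
time: 34.9
ee_pos: [0.3734, 0.3345, 0.2538]
tool_rot: [0.556, 0.439, -0.552, 0.439]
force: [-0.9, 0.1, 0.3]
grip_width: 0.0562
top 0 iris [0.5556 0.1565 0.0587] 97
top 0 det [ 0.6592 -0.1687  0.0314] 162
top 5 iris [0.5555 0.1568 0.0587] 97
top 5 det [ 0.6593 -0.1688  0.0315] 162
scene 0 iris [0.5642 0.1548 0.0567] 198
scene 0 det [ 0.6675 -0.1699  0.0314] 247
scene 5 iris [0.5641 0.1547 0.0566] 199
scene 5 det [ 0.6673 -0.1702  0.0315] 244
```

View pics/s5.png

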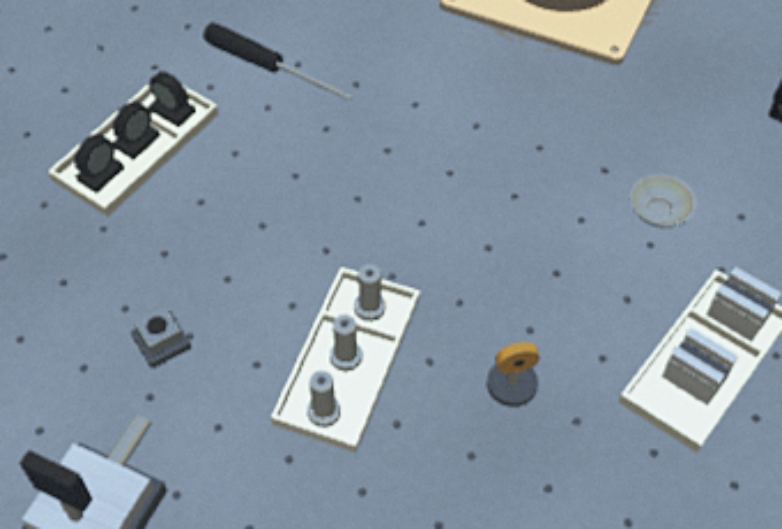

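View pics/t5.png

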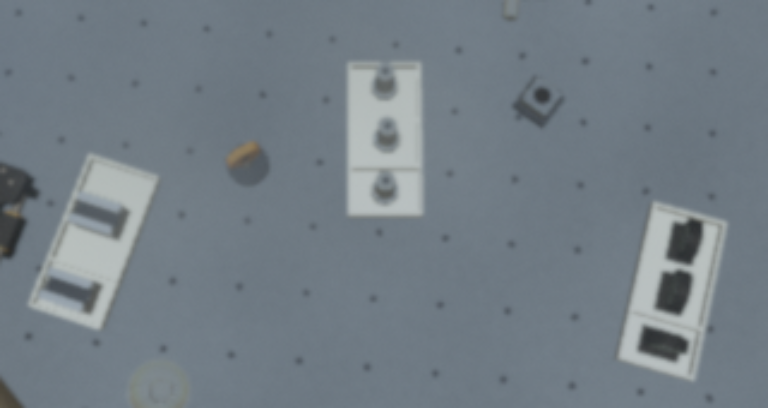

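All five parts are upright in the right compartments. The iris and detector haven't moved, within 0.3 mm. I'll check the part heights, then hand in.

Run:
```python
from h import *
W=cloud("scene",np.load("scene5.npy"))
for nm,c in dict(p1=(.668,.006),p2=(.606,0),pS=(.545,-.003),l1=(.517,-.342),l2=(.46,-.33),lS=(.403,-.316),c=(.482,.307),cS=(.399,.326)).items():
    s=(np.hypot(W[...,0]-c[0],W[...,1]-c[1])<.028)&(W[...,2]>.03); P=W[s]; t=P[P[:,2]>np.percentile(P[:,2],90)-.005]; print(nm,np.percentile(P[:,2],95).round(4),t.mean(0).round(3))
print(env.job_done())
```

```text
p1 0.0687 [0.667 0.008 0.066]
p2 0.0685 [ 0.605 -0.     0.067]
pS 0.0686 [ 0.544 -0.004  0.066]
l1 0.0598 [ 0.516 -0.341  0.057]
l2 0.0588 [ 0.459 -0.33   0.057]
lS 0.0594 [ 0.403 -0.317  0.057]
c 0.3674 [0.464 0.312 0.366]
cS 0.506 [0.408 0.313 0.504]
the job is handed in; nothing more can be done
None
```

All five loose parts are put away, in the order you listed them: the posts, then the lens mounts, then the carrier. The job was handed in at about 35 s on the robot's clock.

- **Placement:** the last pictures from both cameras show every part upright in the compartment of its own kind, with the gripper raised clear and touching nothing.
- **Heights:** the tops of the loose posts (68.7 and 68.5 mm) and lens mounts (59.8 and 58.8 mm) are level with their screwed-down samples (68.6 and 59.4 mm), so they sit flat on the tray floor.
- **Carrier height not confirmed:** the raised arm got into the depth reading, so that one check gave no usable value. The pictures show the carrier upright, and it was lowered to about 1 mm above the floor before release.
- **Iris stand and power-meter head:** each measures within 0.3 mm of where it started.
- **Camera disagreement:** the two cameras differed by about 5 mm in x. I used their average, and the grasps agreed with it to about 3 mm or better where checked.

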